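# Release the sample block from the ratchet clamp

### The job

Free the aluminium sample block from the ratchet clamp: press the orange thumb pad down to lift the pawl out of its rack and, keeping it pressed without forcing it, slide the blue clamp bar fully back to its stop. Then draw the block out from under the fixed jaw's lip, lift it out, set it down (do not drop it) upright in the white tray and let go, leaving the bar back and the bottle, beaker and jar where they are.

Things in the scene. Friction and masses are not known exactly. Their poses are not given: they have to be found in the camera images.
- clamp: Bench clamp fixed to the bench; place and yaw vary. Origin on the bench top under it; x axis along the slide, from the blue clamp bar to the fixed jaw; z up. Dark steel base plate 270 (x -145 to 125) x 110 (y) x 12 mm. Toothed steel rack along the middle behind the bar: 12 mm pitch, top z = 55 mm. Grey rear stop block at x = -142 to -128, top z = 56.
- jaw_lip (a point): Edge of the steel lip of the fixed grey jaw: clamp x = 92, y = 0, z = 60 mm (its underside). The jaw's face is at x = 100, its top at z = 67, 76 mm wide in y; the lip stands out 8 mm over the end of the block, 2 mm above it, so the block cannot be lifted straight up.
- bar_face (a point): Middle of the face of the blue clamp bar (moving jaw), at clamp x = 44, z = 37 mm when clamped; moves with the bar. The bar is 90 mm wide (y), 62 long (x), top z = 60, with two lips (z 60 to 67) that stand out 8 mm over the block's other end.
- clamp_bar (a joint): Slide of the clamp bar in m: 0 = clamped on the block (start), 0.060 = fully back at its stop; it moves along the clamp's -x. About 2.5 N friction. The pawl blocks backward motion after some 1.5 mm unless lifted; if let go part-way the pawl drops and blocks at the next tooth.
- pawl: Steel rocker carried by the clamp bar. Origin on its pivot, 56 mm above the bench, at clamp x = -10 mm when clamped; axes as the clamp's at rest. Its nose, 38 mm behind the pivot (-x), sits 7 mm deep in the rack, held down by a spring; its tail runs forward (+x) and up to the orange thumb pad. Harmed by more than 45 N.
- thumb_pad (a point): Centre of the orange pad's top: 32 (x) x 28 mm (y), z = 80, 38 mm ahead of the pivot. Lip along its rear (-x) edge, 16 mm behind this point, 6 mm high: a fingertip on the pad pulls the bar back by it. Press down: 4 N starts it, 7 N at full travel; the nose is clear only after about 7 mm, hard stop at 8 mm; it also moves 5 mm to +x. Keep it down all along the slide.
- block_center (a point): Centre of the loose aluminium sample block, 56 (clamp x) x 48 (y) x 46 mm high, blue band near its foot, six dark wells on top, 0.2 to 0.42 kg. Stands on the clamp's base plate (centre z = 35 mm), ends between the jaws under their lips; its y sides are free to grip from above. With the bar back, draw it over 8 mm (better 15) along the clamp's -x before lifting.
- tray_in (a point): Centre of the inner floor (5 mm above the bench) of the fixed white tray, 160 x 160 mm outside, walls 5 mm thick and 22 mm high overall. Tray yaw varies. Clamp and tray may swap sides.
- bottle_mid (a point): Centre of a white bystander bottle, 60 mm diameter, 140 mm high. Leave alone.
- beaker_mid (a point): Centre of a glass bystander beaker, 66 mm diameter, 80 mm high. Leave alone.
- jar_mid (a point): Centre of a small amber bystander jar, 44 mm diameter, 60 mm high. Leave alone.
Mind the look-alikes: they are no part of the job. Leave any red look-alike of the part that bears block_center alone.

How it is judged:
By the outcome, as a careful person would: the job done as asked, in the order asked, and still so for the second after the job is handed in, with the robot touching nothing.
It also fails if it takes over 59 s, if anything falls off the work surface, if the arm or the gripper's body presses on something with over 40 N, if the wrist force passes 120 N, or if a joint passes its speed limit or range.

### The arm

A 6-joint arm with a two-finger parallel gripper is mounted at the origin on the work surface. World frame = base frame: x ahead of the robot, y to its left, z up, the work surface at z = 0. Lengths are in m, angles in rad, forces in N, time in s.
With the tool pointing down it reaches from about 0.325 to 0.775 m from the base axis. Payload 9.3 kg.
Tool frame: the origin (TCP) lies midway between the tips of the shut fingers; the grasp point (between the pads) lies 19 mm behind it; z points along the fingers, y is the direction in which the jaws open and shut (so a half turn about z gives the same grasp; the last joint's range is limited). The gripper opens to 85 mm and grips with 20 to 120 N. Pads are 22 mm wide; open, the fingers measure 114 mm over their backs; the gripper's body (76 mm by 85 mm) begins 54 mm behind the grasp point. The pads swing forward as they close: fully open they stand 13 mm farther back than shut.
Start: joints at [1.098, 0.259, 0.021, 1.334, 0, 1.418], TCP at [0.173, 0.522, 0.231] pointing down, gripper open.
Joint ranges: [-3.04, 3.04], [-0.91, 1.82], [-1.04, 1.36], [-1.92, 1.95], [-1.52, 1.45], [-3.14, 3.14]. Speed limits (rad/s): [2.22, 2.22, 2.79, 3.14, 3.14, 3.14].

### API

Orientations are given as a 3x3 rotation matrix whose columns are the frame's x, y, z axes.
In Python, from rig import robot gives the robot as it stands.
- The arm moves only by the shell command python3 -m creep 'ROWS' [OPENING] [FORCE]. ROWS is JSON, a list that holds one entry, the list of rows, each a list of 4 numbers: the shift along the tool's x, y, z in mm, then the turn about the tool's z in degrees. In form: [[[tx, ty, tz, spin], ...]]. A call has 1 to 5 rows; each row is the pose to reach, as a shift and turn from the pose commanded when the call began, along the tool's axes at that moment; what a row does not reach only later rows make up. A row lasts 1/8 s, in which the tool goes at most 62.5 mm and 10.7 degrees, less where a joint would pass 70% of its speed; a pose out of reach is approached as far as the arm can. A call with a gripper value outside its range is refused whole. OPENING is the finger opening in mm, from 0 to 85.4, set as the call begins (- or left out, the last holds). The fingers move at their own pace and stop on an object; FORCE is the grip in N (left out, the last holds). Time passes only in rows, so rows that repeat a pose let the fingers close. It gives the time, the measured TCP pose, the force and the opening at its end, in the units of the state.
- robot.state(): the state, without advancing time (a new reading comes with each control period).
- robot.capture(name): name is "scene" or "top" or "wrist"; returns the picture (420x560x3 uint8, red, green, blue); there is no depth.
- robot.camera_params(name): a dict with "camera_matrix" (3x3 intrinsics, pixels), "R" (3x3) and "t" (3): a world point X has camera coordinates R X + t. Camera axes: x right, y down, z forward; pixel columns grow to the right and rows downward; lengths in m; the calibration is good to about 2 mm. A picture is of the moment at which its call begins: read the wrist's pose just before it. camera_params takes no time and is no camera call; for the wrist camera it gives the pose at the moment of the call.
- robot.sign_off(): hands the job in, once; it reports no verdict.
Trained networks look in the newest picture that a camera, given by its name, has taken for a name from the list of things; names that differ only in an ending like _2 or _b are one class to them, and where a whole thing is asked for, a point or a joint stands for the part that bears it (a point fixed in the world has none). Each returns a list of dicts, best first, with "p" (0 to 1); they miss things now and then, are a little off and sometimes report something else, mostly with a low value. They report only what shows in the picture. A call takes as long as a camera call. They do not tell look-alikes from the thing itself.
- robot.search_frame(query, camera): "xyz" ([x, y, z] in m, in world coordinates, good to about 4 mm: the middle of the surface that is visible of it).
- robot.place_of(query, camera): "xyz" ([x, y, z] in m, in world coordinates, good to about 4 mm: a listed point, or the origin of a listed thing).
The state is a dict: "clock": time; "qpos": joint angles; "qd": joint speeds; "tau": joint torques, N m; "tool_pos": TCP position; "tool_rot": TCP orientation; "contact_force": force on the tool from outside, world axes, zero at the start; "wrist_torque": the same for the moment, N m; "gripper_width": finger opening in m.
Only numpy, scipy, OpenCV 4.12 (cv2) and the standard library are available. Lean on these libraries where they do the work, as an engineer would, in place of code of your own. Each camera call takes 0.05 s, during which the arm holds its last target.

## Working session

There is one attempt and no reset: what is moved stays moved. The work goes in short steps, Python scripts to look and compute and a shell command to move; the robot and the scene stay as the last step left them, time stands still between calls to the robot, and variables do not carry over. Pictures are saved under pics/ and viewed, and the job is handed in when it is done.

```bash
ls; mkdir -p pics; python3 - <<'E'
from rig import robot
import cv2
s=robot.state();print(s)
for n in ["scene","top"]:
    im=robot.capture(n);cv2.imwrite(f"pics/{n}0.png",im[:,:,::-1])
    for q in ["clamp","jaw_lip","bar_face","thumb_pad","block_center","tray_in","pawl","bottle_mid","beaker_mid","jar_mid"]:
        r=robot.place_of(q,n);print(n,q,[([round(float(v),4) for v in d["xyz"]],round(float(d["p"]),2)) for d in r[:3]])
print(robot.state()["clock"])
E
```

```text
pics
{'clock': 0.0, 'qpos': array([1.09839868e+00, 2.59192231e-01, 2.07723751e-02, 1.33371702e+00,
       6.14610359e-06, 1.41818330e+00]), 'qd': array([ 0.00028425, -0.00059337,  0.00125415,  0.00161543, -0.00042752,
       -0.00071669]), 'tau': array([ 1.85244906e-03, -5.55641019e+01,  3.44527423e+01,  1.39738261e-02,
       -9.73150213e-05, -3.73376466e-06]), 'tool_pos': array([0.17277888, 0.52185958, 0.23067033]), 'tool_rot': array([[-9.49303080e-01,  3.14361709e-01, -6.15452302e-04],
       [ 3.14362241e-01,  9.49302356e-01, -1.19093364e-03],
       [ 2.09866386e-04, -1.32403194e-03, -9.99999101e-01]]), 'contact_force': array([-0.10377838,  0.20286169,  0.27396965]), 'wrist_torque': array([-0.00330272, -0.03306145, -0.0399863 ]), 'gripper_width': 0.08550774301160256}
scene clamp [([0.5568, -0.187, -0.0016], 0.89)]
scene jaw_lip [([0.6458, -0.1772, 0.0607], 0.87)]
scene bar_face [([0.5993, -0.1827, 0.0372], 0.73), ([0.6464, -0.18, 0.0637], 0.41), ([0.4629, 0.4121, 0.041], 0.2)]
scene thumb_pad [([0.5855, -0.1828, 0.0789], 0.64)]
scene block_center [([0.5837, -0.0278, 0.0204], 0.8
[... 247 characters left out ...]
id [([0.6963, -0.0064, 0.0265], 0.55)]
top clamp [([0.5582, -0.1864, 0.0006], 0.88), ([0.5812, -0.1866, 0.0803], 0.2)]
top jaw_lip [([0.6518, -0.1718, 0.0626], 0.78), ([0.5589, -0.1875, -0.0014], 0.53)]
top bar_face [([0.6017, -0.1842, 0.0368], 0.93), ([0.462, 0.4149, 0.0396], 0.61)]
top thumb_pad [([0.583, -0.1863, 0.0806], 0.53)]
top block_center [([0.5851, -0.0312, 0.0257], 0.64), ([0.6295, -0.1766, 0.0344], 0.55), ([0.6968, -0.0016, 0.0324], 0.51)]
top tray_in []
top pawl [([0.5492, -0.1929, 0.0529], 0.69)]
top bottle_mid [([0.5131, -0.391, 0.0667], 0.56), ([0.5529, -0.193, 0.055], 0.19)]
top beaker_mid [([0.4621, 0.414, 0.0395], 0.57)]
top jar_mid [([0.6942, -0.0028, 0.0333], 0.77)]
1.1
```

View pics/scene0.png

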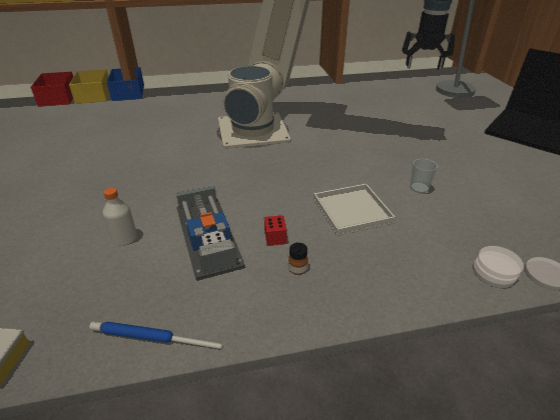

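View pics/top0.png

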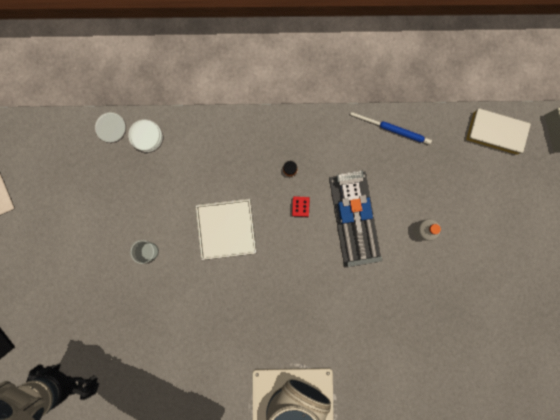

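Scene: the clamp is at about (205,230) in the scene image and (355,218) in the top image. The red look-alike is at (300,207) top, the tray at (226,230) and the jar at (290,168). I'll zoom in on the clamp to get its yaw.

```bash
python3 - <<'E'
import cv2
im=cv2.imread("pics/top0.png")
c=im[160:275,320:390];cv2.imwrite("pics/crop_top.png",cv2.resize(c,None,fx=5,fy=5,interpolation=cv2.INTER_CUBIC))
c=im[190:270,185:265];cv2.imwrite("pics/crop_tray.png",cv2.resize(c,None,fx=6,fy=6,interpolation=cv2.INTER_CUBIC))
E
```

```text
(no output)
```

View pics/crop_top.png

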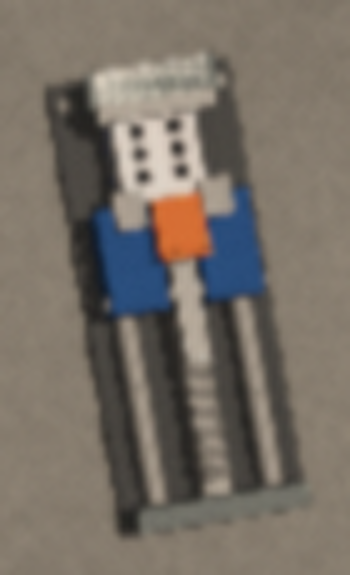

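View pics/crop_tray.png

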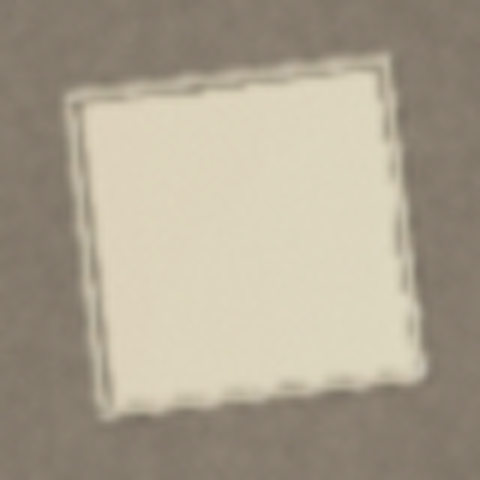

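```bash
cat > h.py <<'E'
from rig import robot
import numpy as np, cv2
def ray(name,uv,z,P=None):
    P=P or robot.camera_params(name);K=np.array(P["camera_matrix"]);R=np.array(P["R"]);t=np.array(P["t"])
    d=R.T@np.linalg.solve(K,[uv[0],uv[1],1]);c=-R.T@t
    return c+d*(z-c[2])/d[2]
def proj(P,X):
    K=np.array(P["camera_matrix"]);x=np.array(P["R"])@np.asarray(X)+np.array(P["t"]);x=K@x;return x[:2]/x[2]
def totool(s,X):
    return np.array(s["tool_rot"]).T@(np.asarray(X)-s["tool_pos"])*1000
E
python3 - <<'E'
from h import *
f=lambda u,v:(320+u/5-.4,160+v/5-.4)
lf=ray("top",f(45,90),.012);lr=ray("top",f(118,535),.012);rf=ray("top",f(236,57),.012)
print(lf,lr,rf,np.linalg.norm(lf-lr),np.linalg.norm(lf-rf))
d=lf-lr;print("yaw",np.degrees(np.arctan2(d[1],d[0])));d=lf-rf;print(np.degrees(np.arctan2(-d[0],d[1])))
pad=[ray("top",f(u,v),.08) for u,v in [(152,200),(205,195),(213,254),(161,260)]]
print(np.array(pad).round(4),np.mean(pad,0))
g=lambda u,v:(185+u/6-.4,190+v/6-.4)
t=[ray("top",g(u,v),.022) for u,v in [(65,93),(388,55),(425,380),(103,418)]];print(np.array(t).round(4),np.mean(t,0))
# block top wells centre
print("wells",np.mean([ray("top",f(u,v),.058) for u,v in [(136,131),(173,124),(143,177),(180,170)]],0))
y=np.radians(9.3)
for name,p,q in [("lip",(.6485,-.1745),(92,0)),("face",(.6005,-.1835),(44,0)),("pawl",(.549,-.1923),(-10,0)),("pad",(.584,-.1845),(28,0))]:
    print(name,np.array(p)-np.array([np.cos(y),np.sin(y)])*q[0]/1000)
E
```

```text
[ 0.6696278  -0.11548327  0.012     ] [ 0.40694307 -0.15311979  0.012     ] [ 0.68775282 -0.22919763  0.012     ] 0.2653672453808518 0.11514978147975129
yaw 8.153642189399122
9.056241330232075
[[ 0.5976 -0.1691  0.08  ]
 [ 0.6    -0.199   0.08  ]
 [ 0.5666 -0.2027  0.08  ]
 [ 0.5637 -0.1734  0.08  ]] [ 0.58197414 -0.18604609  0.08      ]
[[0.5929 0.276  0.022 ]
 [0.6092 0.1188 0.022 ]
 [0.451  0.1024 0.022 ]
 [0.4351 0.2581 0.022 ]] [0.52205243 0.18882141 0.022     ]
wells [ 0.62787394 -0.17584583  0.058     ]
lip [ 0.55770927 -0.18936755]
face [ 0.55707835 -0.19061057]
pawl [ 0.55886856 -0.19068396]
pad [ 0.55636804 -0.18902491]
```

```bash
python3 - <<'E'
from h import *
s=robot.state();print(totool(s,[.560,-.187,.23]))
E
```

```text
[-590.40640577 -551.42031928    1.27996828]
```

```bash
python3 -m creep '[[[-43,-40,0,-5],[-87,-81,0,-10],[-131,-122,0,-15],[-175,-163,0,-20],[-219,-204,0,-26.6]]]' 0 40; python3 - <<'E'
from h import *
s=robot.state();print(totool(s,[.560,-.187,.23]));print(s["tool_rot"])
E
```

```text
clock: 1.72
tool_pos: [0.3172, 0.258, 0.2315]
tool_rot: [[-0.989, -0.148, 0.001], [-0.148, 0.989, 0.0], [-0.001, 0.0, -1.0]]
contact_force: [1.1, 1.3, 0.4]
gripper_width: -0.0002
[-174.3609179  -475.94547565    1.54127512]
[[-9.89020986e-01 -1.47772851e-01  8.21093236e-04]
 [-1.47772597e-01  9.89021298e-01  3.61836297e-04]
 [-8.65548279e-04  2.36528611e-04 -9.99999597e-01]]
```

```bash
python3 -m creep '[[[-20,-56,0,0],[-40,-113,0,0],[-62,-170,0,0],[-83,-228,0,0],[-104,-285,0,0]]]' && python3 -m creep '[[[-20,-56,0,0],[-42,-113,0,0],[-70,-170,0,0],[-70,-191,0,0],[-70,-191,0,0]]]'; python3 - <<'E'
from h import *
P=robot.camera_params("wrist");im=robot.capture("wrist");cv2.imwrite("pics/w1.png",im[:,:,::-1])
for q in ["jaw_lip","bar_face","thumb_pad","block_center","pawl","clamp"]:
    print(q,[([round(float(v),4) for v in d["xyz"]],round(float(d["p"]),2)) for d in robot.place_of(q,"wrist")[:2]])
E
```

```text
clock: 2.35
tool_pos: [0.4613, -0.0096, 0.2316]
tool_rot: [[-0.99, -0.144, 0.001], [-0.144, 0.99, -0.0], [-0.001, -0.0, -1.0]]
contact_force: [1.4, 0.3, 0.7]
gripper_width: -0.0004
clock: 2.98
tool_pos: [0.5572, -0.1875, 0.2305]
tool_rot: [[-0.99, -0.142, -0.001], [-0.142, 0.99, 0.001], [0.001, 0.001, -1.0]]
contact_force: [-0.0, 0.6, 0.5]
gripper_width: 0.0001
jaw_lip []
bar_face []
thumb_pad [([0.5862, -0.1827, 0.0802], 0.97)]
block_center [([0.6268, -0.1777, 0.038], 0.66), ([0.5886, -0.0311, 0.0219], 0.59)]
pawl [([0.5454, -0.1903, 0.0576], 0.7)]
clamp [([0.5596, -0.1854, -0.0024], 0.79)]
```

View pics/w1.png

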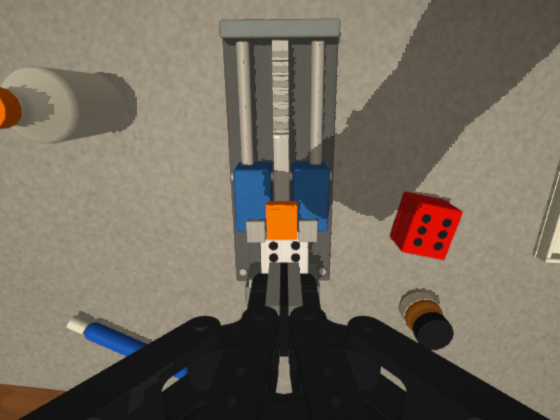

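```bash
python3 - <<'E'
from h import *
im=cv2.imread("pics/w1.png");c=im[150:290,215:345];cv2.imwrite("pics/w1c.png",cv2.resize(c,None,fx=4,fy=4,interpolation=cv2.INTER_CUBIC))
P=robot.camera_params("wrist");s=robot.state()
h=cv2.cvtColor(im,cv2.COLOR_BGR2HSV);m=((h[...,0]>5)&(h[...,0]<20)&(h[...,1]>180)&(h[...,2]>120)).astype(np.uint8);m[:,:200]=0;m[:,350:]=0
r=cv2.minAreaRect(np.argwhere(m)[:,::-1].astype(np.float32));print(r);ys,xs=np.nonzero(m);print(xs.min(),xs.max(),ys.min(),ys.max())
for z in (.08,.086):
  print(np.round([ray("wrist",p,z,P) for p in cv2.boxPoints(r)],4), ray("wrist",r[0],z,P))
# rack & stop
for nm,uv,z in [("stopL",(222,21),.056),("stopR",(339,20),.056),("rackback",(281,42),.055),("rackmid",(281,130),.055),("plLfront",(237,280),.012),("blkwells",(284.5,251),.058)]:
    print(nm,ray("wrist",uv,z,P))
E
```

```text
((281.0, 220.0), (36.0, 30.0), 90.0)
266 296 202 238
[[ 0.5674 -0.2017  0.08  ]
 [ 0.5635 -0.1752  0.08  ]
 [ 0.5978 -0.1698  0.08  ]
 [ 0.6018 -0.1972  0.08  ]] [ 0.58235105 -0.18600754  0.08      ]
[[ 0.5656 -0.2016  0.086 ]
 [ 0.5618 -0.1757  0.086 ]
 [ 0.5953 -0.1704  0.086 ]
 [ 0.5993 -0.1972  0.086 ]] [ 0.58021081 -0.18626746  0.086     ]
stopL [ 0.42595539 -0.25782434  0.056     ]
stopR [ 0.41127244 -0.16279519  0.056     ]
rackback [ 0.43426357 -0.20761404  0.055     ]
rackmid [ 0.50567022 -0.19729474  0.055     ]
plLfront [ 0.68892225 -0.22382811  0.012     ]
blkwells [ 0.62241592 -0.17684716  0.058     ]
```

View pics/w1c.png

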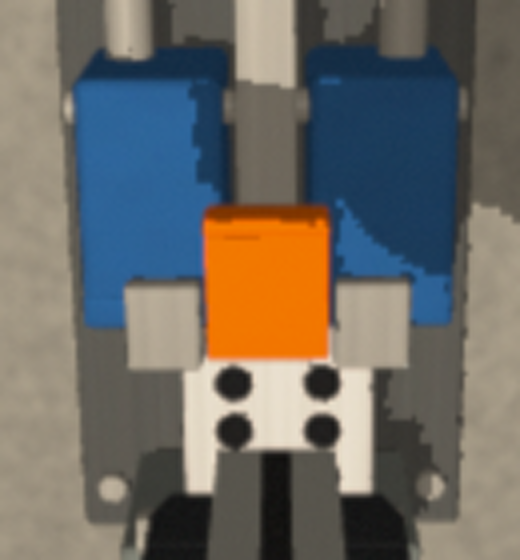

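The pad shows at pixels (266–296, 202–238), giving a centre of about (0.5845, -0.185). The tool yaw already matches the clamp. Next I go down onto the pad with shut fingers.

```bash
python3 - <<'E'
from h import *
s=robot.state();print(totool(s,[.5870,-.1847,.092]),s["contact_force"])
E
```

```text
[-29.46942895  -3.65810859 139.92465161] [-0.39976426  0.86348093  0.59034854]
```

```bash
python3 - <<'E'
from h import *
s=robot.state();print(s["tool_pos"],s["tool_rot"],s["clock"])
E
```

```text
[ 0.55720626 -0.18531728  0.23190243] [[-9.89398510e-01 -1.45224034e-01  7.53839376e-04]
 [-1.45224298e-01  9.89398711e-01 -3.07795946e-04]
 [-7.01148338e-04 -4.14008645e-04 -9.99999668e-01]] 3.325
```

```bash
cat > pad.py <<'E'
from h import *
def orange(tag,zs=(.08,.086)):
    P=robot.camera_params("wrist");im=robot.capture("wrist")[:,:,::-1].copy();cv2.imwrite(f"pics/{tag}.png",im)
    h=cv2.cvtColor(im,cv2.COLOR_BGR2HSV);m=((h[...,0]>5)&(h[...,0]<20)&(h[...,1]>180)&(h[...,2]>120)).astype(np.uint8);m[:,:200]=0;m[:,350:]=0
    ys,xs=np.nonzero(m);a,b,c,d=xs.min(),xs.max()+1,ys.min(),ys.max()+1;print(a,b,c,d)
    cx=(a+b)/2-.5
    print("front edge",ray("wrist",(cx,d-.5),zs[0],P),"lip top",ray("wrist",(cx,c-.5),zs[1],P))
    return P
E
python3 - <<'E'
from pad import *
P=orange("w2")
for uv in [(281,60),(281,130)]: print(ray("wrist",uv,.055,P))
for q in ["thumb_pad","block_center"]:
    print(q,[([round(float(v),4) for v in d["xyz"]],round(float(d["p"]),2)) for d in robot.place_of(q,"wrist")[:2]])
s=robot.state();print(s["tool_pos"])
E
```

```text
264 295 201 238
front edge [ 0.59958472 -0.18538042  0.08      ] lip top [ 0.5625962  -0.19057438  0.086     ]
[ 0.44801336 -0.20562699  0.055     ]
[ 0.50567022 -0.19729474  0.055     ]
thumb_pad [([0.5866, -0.1838, 0.0803], 0.76)]
block_center [([0.5876, -0.0327, 0.0223], 0.85), ([0.6262, -0.1772, 0.0393], 0.7)]
[ 0.55732284 -0.18584266  0.23160604]
```

```bash
python3 -m creep '[[[-14,-2,45,0],[-28.4,-4.1,90,0],[-28.4,-4.1,130,0],[-28.4,-4.1,138,0],[-28.4,-4.1,138,0]]]'; python3 - <<'E'
from pad import *
robot.capture("scene")
s=robot.state();print(s["tool_pos"],s["contact_force"])
im=robot.capture("scene")[:,:,::-1]; c=im[180:280,160:260]; cv2.imwrite("pics/s2.png",cv2.resize(c,None,fx=6,fy=6,interpolation=cv2.INTER_CUBIC))
orange("w3")
s=robot.state();print(s["tool_pos"],s["contact_force"])
E
```

```text
clock: 4.1
tool_pos: [0.5863, -0.1864, 0.094]
tool_rot: [[-0.99, -0.144, 0.0], [-0.144, 0.99, -0.0], [-0.0, -0.0, -1.0]]
contact_force: [-0.5, -0.1, 1.4]
gripper_width: -0.0
[ 0.5867242  -0.18663896  0.09485006] [ 0.20828535 -0.18856963  0.5982563 ]
258 316 222 276
front edge [ 0.59287571 -0.1862634   0.08      ] lip top [ 0.56150308 -0.1909514   0.086     ]
[ 0.58690073 -0.18676032  0.09523444] [0.40008296 0.54747694 0.76124629]
```

View pics/s2.png

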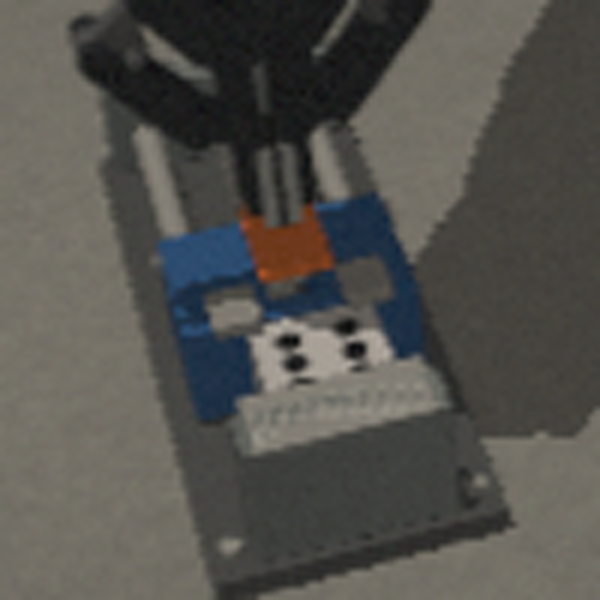

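View pics/w3.png

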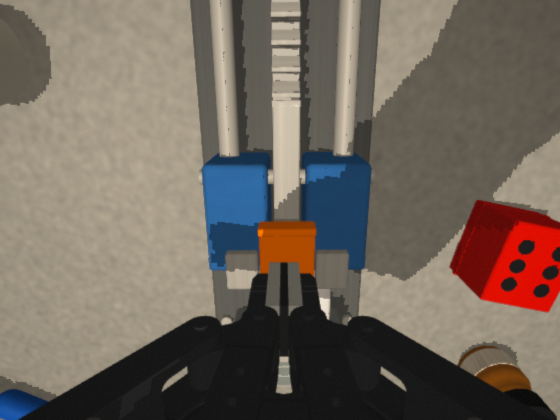

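```bash
python3 - <<'E'
from h import *
f=lambda u,v:(160+u/6-.4,180+v/6-.4)
for uv in [(262,281),(333,265),(243,210),(315,203)]: print(uv,ray("scene",f(*uv),.08),ray("scene",f(*uv),.086))
P=robot.camera_params("scene")
p=proj(P,[.5868,-.1867,.095]);print((p-[160-.4,180-.4])*6)
for d in (-11,11): 
  p=proj(P,[.5868+d*.00099,-.1867+d*.000145,.095]);print((p-[160-.4,180-.4])*6)
E
```

```text
(262, 281) [ 0.6066732  -0.19660412  0.08      ] [ 0.6140535  -0.19627836  0.086     ]
(333, 265) [ 0.60271794 -0.17031702  0.08      ] [ 0.61013951 -0.17026557  0.086     ]
(243, 210) [ 0.56247822 -0.20159829  0.08      ] [ 0.5703197  -0.20122042  0.086     ]
(315, 203) [ 0.563731   -0.17435076  0.08      ] [ 0.57155941 -0.17425722  0.086     ]
[281.54673184 212.9442922 ]
[275.61658041 195.86528605]
[287.58687919 230.34008975]
```

```bash
python3 -m creep '[[[0,0,6,0],[0,0,12,0],[0,0,12,0]]]'; python3 -m creep '[[[0,0,2,0],[0,0,2,0]]]'; python3 -m creep '[[[0,0,2,0],[0,0,2,0]]]'
```

```text
clock: 4.62
tool_pos: [0.5857, -0.1862, 0.0807]
tool_rot: [[-0.99, -0.144, -0.001], [-0.144, 0.99, 0.0], [0.001, 0.001, -1.0]]
contact_force: [0.9, -0.8, -0.3]
gripper_width: 0.0
clock: 4.88
tool_pos: [0.5864, -0.1864, 0.0797]
tool_rot: [[-0.99, -0.144, 0.001], [-0.144, 0.99, -0.0], [-0.001, -0.0, -1.0]]
contact_force: [-0.0, 1.1, 4.6]
gripper_width: 0.0002
clock: 5.12
tool_pos: [0.5869, -0.1863, 0.0781]
tool_rot: [[-0.99, -0.144, 0.002], [-0.144, 0.99, -0.0], [-0.002, -0.001, -1.0]]
contact_force: [0.8, 1.6, 6.5]
gripper_width: -0.0
```

```bash
python3 -m creep '[[[0,0,2,0],[0,0,2,0]]]'; python3 -m creep '[[[0,0,2,0],[0,0,2,0]]]'; python3 -m creep '[[[0,0,0.8,0],[0,0,0.8,0]]]'
```

```text
clock: 5.38
tool_pos: [0.5874, -0.1863, 0.0764]
tool_rot: [[-0.99, -0.144, 0.003], [-0.144, 0.99, -0.0], [-0.003, -0.001, -1.0]]
contact_force: [2.9, 2.0, 7.7]
gripper_width: 0.0003
clock: 5.62
tool_pos: [0.5881, -0.1863, 0.0751]
tool_rot: [[-0.989, -0.145, 0.005], [-0.145, 0.989, -0.0], [-0.005, -0.001, -1.0]]
contact_force: [5.3, 4.2, 11.2]
gripper_width: -0.0004
clock: 5.88
tool_pos: [0.5884, -0.1863, 0.0745]
tool_rot: [[-0.989, -0.145, 0.006], [-0.145, 0.989, -0.001], [-0.006, -0.001, -1.0]]
contact_force: [4.6, 3.2, 12.5]
gripper_width: -0.0
```

```bash
python3 -m creep '[[[-2,0,0,0],[-4,0,0.5,0],[-4,0,0.5,0]]]'; python3 -m creep '[[[0,0,0.8,0],[0,0,0.8,0]]]'
```

```text
clock: 6.25
tool_pos: [0.5901, -0.1858, 0.0725]
tool_rot: [[-0.99, -0.144, 0.0], [-0.144, 0.99, -0.0], [-0.0, -0.001, -1.0]]
contact_force: [-1.8, 0.3, 6.3]
gripper_width: 0.0003
clock: 6.5
tool_pos: [0.5902, -0.1859, 0.0723]
tool_rot: [[-0.99, -0.144, 0.001], [-0.144, 0.99, -0.001], [-0.001, -0.001, -1.0]]
contact_force: [-1.6, 1.1, 10.2]
gripper_width: 0.0001
```

```bash
python3 -m creep '[[[1,0,0,0],[2,0,0,0],[3,0,0,0],[4,0,0,0],[5,0,0,0]]]';  python3 -m creep '[[[1,0,0,0],[2,0,0,0],[3,0,0,0],[4,0,0,0],[5,0,0,0]]]'
```

```text
clock: 7.12
tool_pos: [0.5862, -0.1865, 0.0724]
tool_rot: [[-0.99, -0.144, 0.003], [-0.144, 0.99, -0.0], [-0.003, -0.001, -1.0]]
contact_force: [2.3, 1.6, 8.6]
gripper_width: 0.0003
clock: 7.75
tool_pos: [0.5813, -0.1873, 0.0724]
tool_rot: [[-0.99, -0.144, 0.003], [-0.144, 0.99, -0.001], [-0.003, -0.001, -1.0]]
contact_force: [2.6, 1.7, 8.5]
gripper_width: -0.0003
```

```bash
python3 -m creep '[[[2,0,0,0],[4,0,0,0],[6,0,0,0],[8,0,0,0],[10,0,0,0]]]'; python3 - <<'E'
from pad import *
orange("w4",(.073,.079))
E
```

```text
clock: 8.38
tool_pos: [0.5714, -0.1888, 0.0724]
tool_rot: [[-0.99, -0.144, 0.003], [-0.144, 0.99, -0.001], [-0.003, -0.001, -1.0]]
contact_force: [2.2, 1.5, 7.8]
gripper_width: 0.0001
254 319 235 278
front edge [ 0.56979691 -0.1897051   0.073     ] lip top [ 0.5461216  -0.19324421  0.079     ]
```

View pics/w4.png

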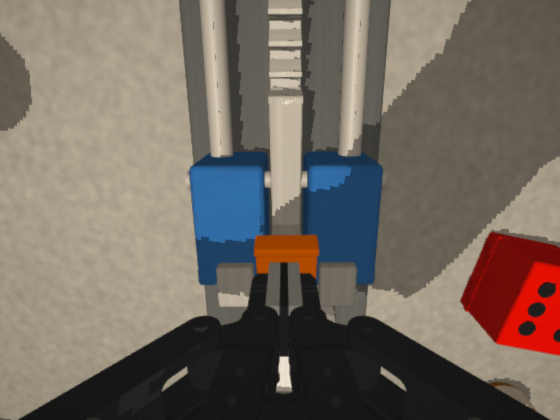

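```bash
python3 -m creep '[[[3,0,0.1,0],[6,0,0.2,0],[9,0,0.3,0],[12,0,0.3,0],[15,0,0.3,0]]]';python3 -m creep '[[[3,0,0.1,0],[6,0,0.2,0],[9,0,0.3,0],[12,0,0.3,0],[15,0,0.3,0]]]'
```

```text
clock: 9.05
tool_pos: [0.5567, -0.191, 0.0723]
tool_rot: [[-0.99, -0.144, 0.004], [-0.144, 0.99, -0.001], [-0.003, -0.001, -1.0]]
contact_force: [2.5, 1.8, 10.0]
gripper_width: 0.0003
clock: 9.68
tool_pos: [0.542, -0.1933, 0.0723]
tool_rot: [[-0.99, -0.144, 0.004], [-0.144, 0.99, -0.001], [-0.004, -0.002, -1.0]]
contact_force: [2.3, 1.8, 11.7]
gripper_width: 0.0
```

Moved about 48 mm so far; I'll take it gently toward the stop.

```bash
python3 -m creep '[[[2,0,0,0],[4,0,0,0],[6,0,0,0],[8,0,0,0],[9,0,0,0]]]';python3 -m creep '[[[1,0,0,0],[2,0,0,0],[3,0,0,0],[3,0,0,0]]]'
```

```text
clock: 10.3
tool_pos: [0.5331, -0.1946, 0.0722]
tool_rot: [[-0.99, -0.144, 0.004], [-0.144, 0.99, -0.001], [-0.004, -0.002, -1.0]]
contact_force: [2.6, 2.1, 12.6]
gripper_width: 0.0001
clock: 10.8
tool_pos: [0.5311, -0.1949, 0.0724]
tool_rot: [[-0.989, -0.145, 0.006], [-0.145, 0.989, -0.001], [-0.006, -0.002, -1.0]]
contact_force: [6.9, 3.5, 9.0]
gripper_width: -0.0001
```

```bash
python3 -m creep '[[[1,0,0.2,0],[1,0,0.2,0]]]'; python3 - <<'E'
from pad import *
orange("w5",(.073,.079))
im=robot.capture("top")[:,:,::-1]; c=im[160:275,320:390];cv2.imwrite("pics/t5.png",cv2.resize(c,None,fx=5,fy=5,interpolation=cv2.INTER_CUBIC))
P=robot.camera_params("top")
for cx in (-16,): print(proj(P,[.558-.0785*.99,-.188-.0785*.143,.06]))
E
```

```text
clock: 11.05
tool_pos: [0.5308, -0.195, 0.0725]
tool_rot: [[-0.989, -0.145, 0.008], [-0.145, 0.989, -0.001], [-0.007, -0.002, -1.0]]
contact_force: [9.1, 4.4, 10.2]
gripper_width: 0.0002
254 319 236 278
front edge [ 0.52934814 -0.19597893  0.073     ] lip top [ 0.50604283 -0.19947199  0.079     ]
[360.66709142 241.19942051]
```

View pics/w5.png

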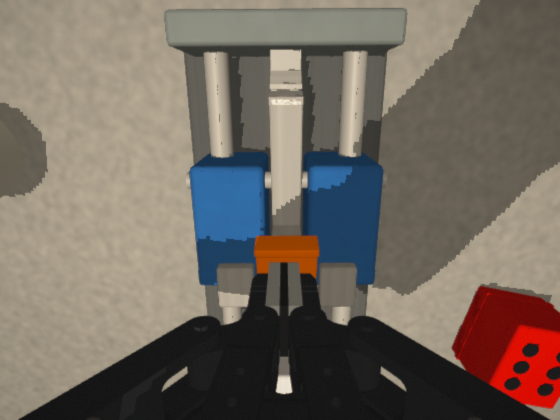

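```bash
python3 -m creep '[[[-1,0,-1.5,0],[-1.5,0,-5,0],[-1.5,0,-10,0],[-1.5,0,-25,0],[-1.5,0,-50,0]]]'; python3 -m creep '[[[0,0,-40,0],[0,0,-85,0],[0,0,-85,0],[0,0,-85,0]]]' 85.4 40; python3 - <<'E'
from h import *
robot.capture("top")
s=robot.state();print(s["tool_pos"],s["contact_force"])
for n in ["wrist","scene","top"]:
    P=robot.camera_params(n);im=robot.capture(n);cv2.imwrite(f"pics/{n}6.png",im[:,:,::-1])
    for q in ["block_center","bar_face","thumb_pad","jaw_lip"]:
        print(n,q,[([round(float(v),4) for v in d["xyz"]],round(float(d["p"]),2)) for d in robot.place_of(q,n)[:2]])
    if n=="wrist": np.save("P6.npy",P,allow_pickle=True)
E
```

```text
clock: 11.78
tool_pos: [0.5288, -0.1944, 0.1208]
tool_rot: [[-0.99, -0.144, -0.001], [-0.144, 0.99, 0.001], [0.001, 0.001, -1.0]]
contact_force: [0.8, 0.2, -0.1]
gripper_width: 0.0
clock: 12.28
tool_pos: [0.529, -0.1945, 0.2054]
tool_rot: [[-0.99, -0.144, 0.0], [-0.144, 0.99, 0.0], [-0.0, 0.0, -1.0]]
contact_force: [-0.4, 0.5, -0.3]
gripper_width: 0.0722
[ 0.52878242 -0.1944142   0.20476935] [-0.49523591  0.23801199 -0.3299986 ]
wrist block_center [([0.6255, -0.1764, 0.0381], 0.94)]
wrist bar_face []
wrist thumb_pad [([0.527, -0.1933, 0.0783], 0.85)]
wrist jaw_lip [([0.6458, -0.177, 0.0625], 0.75)]
scene block_center [([0.5846, -0.0299, 0.0209], 0.83), ([0.6301, -0.1771, 0.0385], 0.53)]
scene bar_face [([0.5412, -0.1912, 0.0386], 0.8), ([0.6976, -0.0035, 0.0288], 0.68)]
scene thumb_pad [([0.5273, -0.192, 0.076], 0.55), ([0.511, -0.3914, 0.0731], 0.44)]
scene jaw_lip [([0.6434, -0.1776, 0.0622], 0.71)]
top block_center [([0.5831, -0.0322, 0.0249], 0.81), ([0.6314, -0.1752, 0.0355], 0.61)]
top bar_face [([0.5416, -0.1892, 0.0378], 0.5)]
top thumb_pad []
top jaw_lip [([0.6469, -0.169, 0.0609], 0.81), ([0.5439, -0.1908, 0.0384], 0.58)]
```

View pics/wrist6.png

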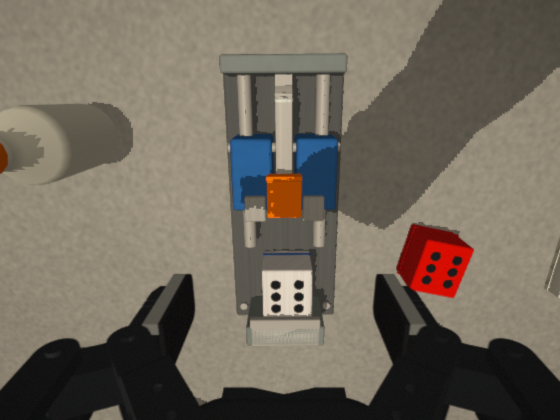

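```bash
python3 - <<'E'
from h import *
P=np.load("P6.npy",allow_pickle=True).item()
for uv in [(275,284),(301,284),(275,310),(301,310)]: print(ray("wrist",uv,.058,P))
print("block rear edge",ray("wrist",(288,271),.058,P))
print("lipedge",ray("wrist",(286,319),.067,P))
s=robot.state();print(s["tool_pos"],s["gripper_width"])
print(totool(s,[.628,-.1775,.12]))
E
```

```text
[ 0.61648591 -0.19170299  0.058     ]
[ 0.61293334 -0.16728563  0.058     ]
[ 0.64489578 -0.1877922   0.058     ]
[ 0.64124637 -0.16270636  0.058     ]
block rear edge [ 0.60108824 -0.18153319  0.058     ]
lipedge [ 0.64718427 -0.17667436  0.067     ]
[ 0.52916551 -0.19464679  0.20539589] 0.0851711834996298
[-100.2724131     2.74779352   85.39683187]
```

```bash
python3 -m creep '[[[-50,1.3,0,0],[-99,2.7,20,0],[-99,2.7,70,0],[-99,2.7,110,0],[-99,2.7,110,0]]]'; python3 - <<'E'
from h import *
P=robot.camera_params("wrist");im=robot.capture("wrist");cv2.imwrite("pics/w7.png",im[:,:,::-1])
s=robot.state();print(s["tool_pos"])
E
```

```text
clock: 13.7
tool_pos: [0.6251, -0.1769, 0.0924]
tool_rot: [[-0.99, -0.144, -0.006], [-0.144, 0.99, 0.002], [0.005, 0.003, -1.0]]
contact_force: [-0.1, 0.4, 0.3]
gripper_width: 0.0852
[ 0.62633303 -0.17755156  0.09501009]
```

View pics/w7.png

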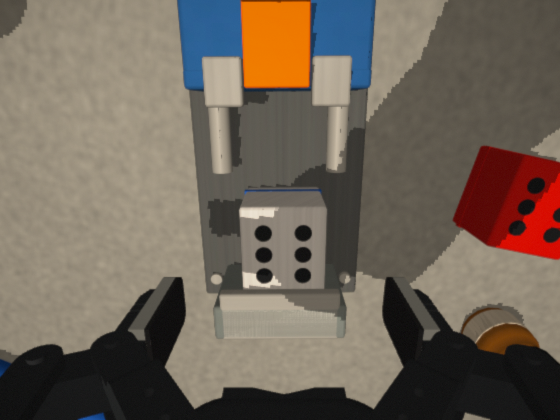

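```bash
python3 -m creep '[[[0,0,25,0],[0,0,50,0],[0,0,66,0],[0,0,73,0],[0,0,73,0]]]'; python3 -m creep '[[[0,0,0,0],[0,0,0,0],[0,0,0,0],[0,0,0,0]]]' 40 40;
```

```text
clock: 14.38
tool_pos: [0.6271, -0.1779, 0.023]
tool_rot: [[-0.99, -0.144, 0.001], [-0.144, 0.99, -0.0], [-0.001, -0.0, -1.0]]
contact_force: [0.5, 0.2, 0.9]
gripper_width: 0.0855
clock: 14.88
tool_pos: [0.627, -0.1777, 0.0232]
tool_rot: [[-0.99, -0.144, 0.001], [-0.144, 0.99, -0.0], [-0.001, -0.0, -1.0]]
contact_force: [-1.6, 1.2, 5.4]
gripper_width: 0.0478
```

```bash
python3 -m creep '[[[0,0,-0.5,0],[4,0,-0.7,0],[8,0,-0.7,0],[12,0,-0.7,0],[18,0,-0.7,0]]]' 40 50; python3 -m creep '[[[2,0,0,0],[2,0,0,0]]]';python3 - <<'E'
from h import *
P=robot.camera_params("wrist");im=robot.capture("wrist");cv2.imwrite("pics/w8.png",im[:,:,::-1])
E
```

```text
clock: 15.5
tool_pos: [0.6089, -0.1804, 0.0233]
tool_rot: [[-0.99, -0.144, 0.001], [-0.144, 0.99, -0.0], [-0.001, -0.0, -1.0]]
contact_force: [2.9, 0.3, 2.1]
gripper_width: 0.0473
clock: 15.75
tool_pos: [0.6065, -0.1807, 0.0232]
tool_rot: [[-0.99, -0.144, -0.001], [-0.144, 0.99, -0.0], [0.001, -0.0, -1.0]]
contact_force: [-0.9, -1.0, 4.8]
gripper_width: 0.0476
```

View pics/w8.png

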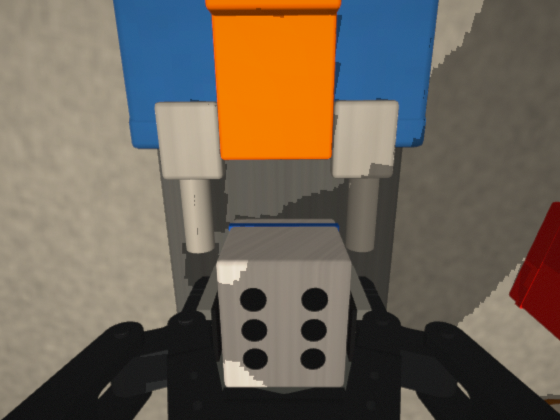

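The whole block top shows (218–350, 260–388), so it is clear of the lip. I lift it straight up.

```bash
python3 -m creep '[[[0,0,-8,0],[0,0,-25,0],[0,0,-60,0],[0,0,-110,0],[0,0,-130,0]]]'; python3 - <<'E'
from h import *
robot.capture("top");P=robot.camera_params("wrist");im=robot.capture("wrist");cv2.imwrite("pics/w9.png",im[:,:,::-1])
s=robot.state();print(s["tool_pos"],s["contact_force"],s["gripper_width"]);print(totool(s,[.523,.189,.155]))
E
```

```text
clock: 16.42
tool_pos: [0.6077, -0.1809, 0.1572]
tool_rot: [[-0.99, -0.144, 0.004], [-0.144, 0.99, -0.002], [-0.003, -0.002, -1.0]]
contact_force: [0.7, -0.1, -3.2]
gripper_width: 0.0473
[ 0.60793619 -0.18100359  0.15656729] [ 0.6826426   0.03115126 -2.27858904] 0.047344471307654734
[ 30.75933044 378.38203934   0.40496779]
```

View pics/w9.png

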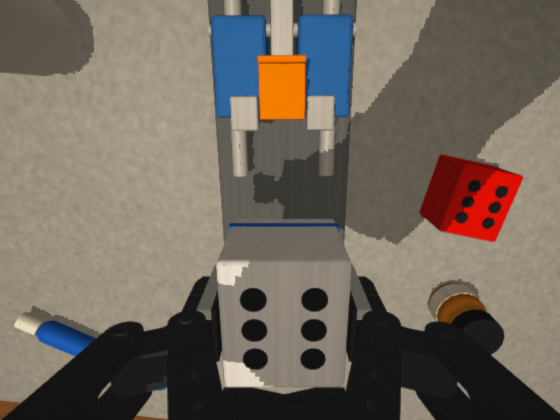

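```bash
python3 -m creep '[[[3,30,0,0],[6,70,0,0],[10,115,0,0],[14,160,0,0],[18,205,0,0]]]'; python3 -m creep '[[[3,45,0,0],[7,90,0,0],[11,135,0,0],[13,165,0,0],[13,174,0,0]]]';  python3 -m creep '[[[0,0,0,0],[0,0,30,0],[0,0,60,0]]]'; python3 - <<'E'
from h import *
s=robot.state();print(s["tool_pos"],s["gripper_width"],s["contact_force"]);print(totool(s,[.523,.189,.0]))
P=robot.camera_params("wrist");im=robot.capture("wrist");cv2.imwrite("pics/w10.png",im[:,:,::-1])
E
```

```text
clock: 17.15
tool_pos: [0.5585, 0.0211, 0.1521]
tool_rot: [[-0.99, -0.144, -0.002], [-0.144, 0.99, 0.0], [0.002, 0.0, -1.0]]
contact_force: [0.7, 0.7, -2.5]
gripper_width: 0.0475
clock: 17.77
tool_pos: [0.5206, 0.1915, 0.1522]
tool_rot: [[-0.989, -0.146, -0.002], [-0.146, 0.989, -0.0], [0.002, -0.0, -1.0]]
contact_force: [-0.2, -1.3, -2.7]
gripper_width: 0.0474
clock: 18.15
tool_pos: [0.5222, 0.1887, 0.0924]
tool_rot: [[-0.99, -0.143, 0.001], [-0.143, 0.99, -0.0], [-0.001, -0.0, -1.0]]
contact_force: [-0.3, -0.6, -3.2]
gripper_width: 0.0474
[0.52219301 0.1887206  0.09235015] 0.047411202106009125 [-0.26160125 -0.61903828 -3.15924641]
[-0.78421407  0.19574653 92.35055757]
```

View pics/w10.png

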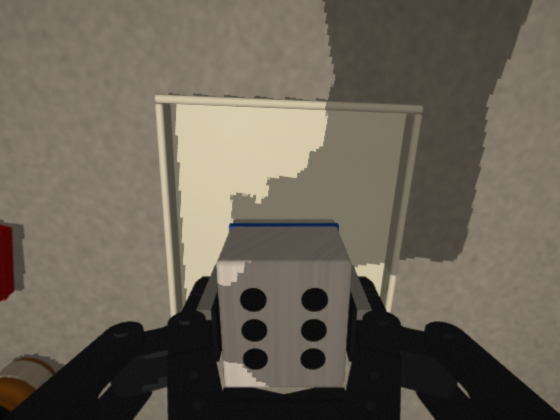

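```bash
python3 -m creep '[[[0,0,25,0],[0,0,50,0],[0,0,66,0],[0,0,70,0],[0,0,70,0]]]'; python3 -m creep '[[[0,0,2,0],[0,0,4,0],[0,0,5,0],[0,0,5,0]]]'
```

```text
clock: 18.82
tool_pos: [0.5221, 0.1895, 0.0235]
tool_rot: [[-0.99, -0.143, 0.0], [-0.143, 0.99, -0.0], [-0.0, -0.0, -1.0]]
contact_force: [-0.3, 0.2, -2.7]
gripper_width: 0.0475
clock: 19.32
tool_pos: [0.5217, 0.19, 0.0181]
tool_rot: [[-0.99, -0.144, -0.0], [-0.144, 0.99, -0.0], [0.0, -0.0, -1.0]]
contact_force: [0.1, -0.3, -2.4]
gripper_width: 0.0472
```

```bash
python3 -m creep '[[[0,0,0.7,0],[0,0,0.7,0]]]'; python3 -m creep '[[[0,0,0.7,0],[0,0,0.7,0]]]'; python3 -m creep '[[[0,0,0.6,0],[0,0,0.6,0]]]'
```

```text
clock: 19.58
tool_pos: [0.5217, 0.19, 0.0173]
tool_rot: [[-0.99, -0.144, -0.0], [-0.144, 0.99, -0.0], [0.0, -0.0, -1.0]]
contact_force: [0.8, -0.2, -2.1]
gripper_width: 0.0472
clock: 19.82
tool_pos: [0.5217, 0.19, 0.0166]
tool_rot: [[-0.99, -0.144, -0.0], [-0.144, 0.99, -0.0], [0.0, -0.0, -1.0]]
contact_force: [0.1, -0.2, -2.8]
gripper_width: 0.0476
clock: 20.08
tool_pos: [0.5218, 0.19, 0.0162]
tool_rot: [[-0.99, -0.144, 0.0], [-0.144, 0.99, 0.0], [-0.0, -0.0, -1.0]]
contact_force: [-0.6, -0.7, -1.0]
gripper_width: 0.0477
```

```bash
python3 -m creep '[[[0,0,0.6,0],[0,0,0.6,0]]]'
```

```text
clock: 20.32
tool_pos: [0.5218, 0.19, 0.0162]
tool_rot: [[-0.99, -0.144, 0.001], [-0.144, 0.99, 0.0], [-0.001, -0.0, -1.0]]
contact_force: [-3.1, -0.6, 7.0]
gripper_width: 0.0472
```

Touchdown: +7 N at z 0.0162, as expected. I back off slightly and open.

```bash
python3 -m creep '[[[0,0,-0.5,0],[0,0,-0.5,0]]]'; python3 -m creep '[[[0,0,0,0],[0,0,0,0],[0,0,0,0],[0,0,0,0]]]' 80;  python3 -m creep '[[[0,0,-15,0],[0,0,-50,0],[0,0,-100,0],[0,0,-150,0],[0,0,-180,0]]]'; python3 - <<'E'
from h import *
robot.capture("scene")
for n in ["scene","wrist","top"]:
    im=robot.capture(n);cv2.imwrite(f"pics/{n}11.png",im[:,:,::-1])
    for q in ["block_center","bar_face","bottle_mid","beaker_mid","jar_mid"]:
        print(n,q,[([round(float(v),4) for v in d["xyz"]],round(float(d["p"]),2)) for d in robot.place_of(q,n)[:2]])
print(robot.state()["tool_pos"],robot.state()["clock"])
E
```

```text
clock: 20.58
tool_pos: [0.5217, 0.19, 0.0162]
tool_rot: [[-0.99, -0.144, 0.0], [-0.144, 0.99, 0.0], [-0.0, -0.0, -1.0]]
contact_force: [-2.3, 0.2, 4.2]
gripper_width: 0.0473
clock: 21.08
tool_pos: [0.5217, 0.19, 0.0159]
tool_rot: [[-0.99, -0.144, -0.0], [-0.144, 0.99, -0.0], [0.0, -0.0, -1.0]]
contact_force: [-0.1, 0.8, 0.5]
gripper_width: 0.0801
clock: 21.7
tool_pos: [0.5222, 0.1901, 0.1999]
tool_rot: [[-0.99, -0.144, 0.004], [-0.144, 0.99, 0.001], [-0.004, 0.0, -1.0]]
contact_force: [0.7, 0.3, -0.4]
gripper_width: 0.08
scene block_center [([0.5868, -0.0295, 0.0229], 0.89), ([0.5234, 0.1911, 0.0304], 0.78)]
scene bar_face [([0.542, -0.1925, 0.0392], 0.81)]
scene bottle_mid [([0.5115, -0.3905, 0.0701], 0.65)]
scene beaker_mid [([0.468, 0.4158, 0.0395], 0.94)]
scene jar_mid [([0.6989, -0.0008, 0.0286], 0.65)]
wrist block_center [([0.5244, 0.1937, 0.03], 0.74), ([0.5841, -0.0311, 0.0223], 0.73)]
wrist bar_face []
wrist bottle_mid []
wrist beaker_mid [([0.4613, 0.4152, 0.0379], 0.74)]
wrist jar_mid [([0.6949, 0.0011, 0.0316], 0.81), ([0.5231, 0.1907, 0.0304], 0.47)]
top block_center [([0.5251, 0.1913, 0.031], 0.58), ([0.5118, -0.3889, 0.0693], 0.18)]
top bar_face [([0.5425, -0.1917, 0.042], 0.78)]
top bottle_mid [([0.5143, -0.3896, 0.0694], 0.59)]
top beaker_mid [([0.4619, 0.4121, 0.0397], 0.93)]
top jar_mid [([0.6989, -0.0039, 0.0312], 0.64)]
[0.52169552 0.19000482 0.19596501] 22.65
```

View pics/scene11.png

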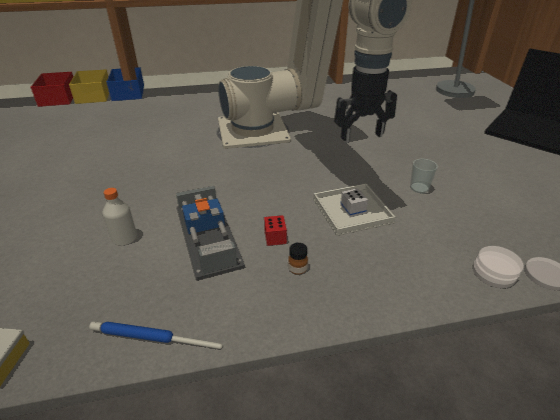

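View pics/wrist11.png

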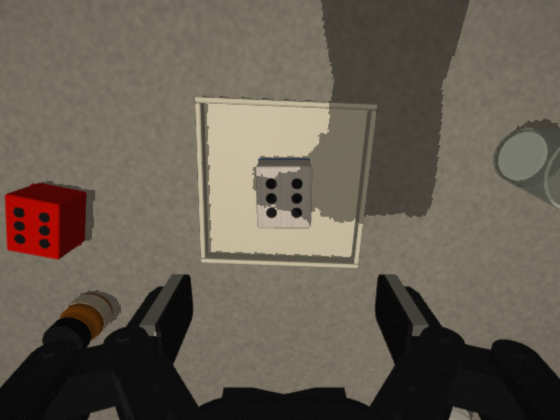

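The block stands upright in the tray at (284,195) in the wrist image. The bar is back, and the bottle, beaker, jar and red look-alike haven't moved.

```bash
python3 -c "
from rig import robot
print(robot.sign_off())"
```

```text
the job is handed in; nothing more can be done
None
```

The aluminium block is out of the clamp and standing upright in the white tray, and the job was handed in at about 22.7 s of the 59 s allowed. `sign_off` reports no verdict.

- **Pad and bar:** I pressed the thumb pad down about 8 mm, to its hard stop. The down force was about 8 to 13 N throughout, well under the 45 N limit. I held it there while sliding the bar back about 60 mm. The back force then rose to about 9 N with almost no further movement, which I took as the stop.
- **Block:** I gripped it at 50 N and drew it 20 mm out from under the lip. After lifting it clear, I lowered it into the tray until I felt 7 N of contact, then let go.
- **Last checks:** In the final pictures the block is about centred in the tray with its wells up. The bar face sits about 59 mm from where it began. The bottle, beaker, jar and red look-alike are where they started, within the networks' error of about 4 mm.
- **Disagreements:** Early on, the wrist camera, the scene camera and the networks put the pad's place up to about 7 mm apart. I used a middle value, and the contact height of about 80 mm and the slide agreed with it. No check failed.

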